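Hold the freshly lacquered case lid half open with the hook

ROBOT

A 7-joint arm with a two-finger parallel gripper is mounted at the origin on the work surface. World frame = base frame: x ahead of the robot, y to its left, z up, the work surface at z = 0. Lengths are in m, angles in degrees, forces in N, time in s.
With the tool pointing down it reaches from about 0.425 to 0.875 m from the base axis. Payload 4.7 kg.
Tool frame: the origin (TCP) lies on the front face of the gripper's body, between the roots of the fingers; the fingertips stand 70 mm ahead of it and the grasp point (between the pads) lies 51 mm ahead of it; z points along the fingers, y is the direction in which the jaws open and shut (so a half turn about z gives the same grasp; the last joint's range is limited). The gripper opens to 87 mm and grips with 3 to 60 N. Pads are 19 mm wide; open, the fingers measure 117 mm over their backs; the gripper's body (75 mm by 190 mm) begins 51 mm behind the grasp point.
Start: joints at [71.74, 18.392, -4.016, 83.108, 1.295, 78.541, -3.26], TCP at [0.212, -0.614, 0.292] pointing down, gripper open.
Joint ranges: [-163.93, 163.93], [-17.29, 119.83], [-79.2, 71.16], [3.27, 140.29], [-89.18, 269.18], [5.43, 117.66], [-154.24, 154.24]. Speed limits (degrees/s): [147.25, 147.25, 180, 180, 180, 180, 180].

INTERFACE

Orientations are given as [roll, pitch, yaw] about the fixed x, y, z axes, in that order (R = Rz(yaw) Ry(pitch) Rx(roll)).
In Python, from cell import env gives the robot as it stands.
- The arm moves only by the tool drive_tool, never from a script. Its argument "commands" is a list of rows, each a list of 7 numbers: the shift along the tool's x, y, z in cm, then the turn, a rotation vector about the tool's x, y, z in degrees, then the opening, from 0 (shut) to 1 (fully open). In form: [[tx, ty, tz, rx, ry, rz, hand], ...]. A call has 1 to 20 rows; each row shifts and turns the commanded pose from where the row before left it, along the tool's axes as they then stand; what a row does not reach is not made up. A row lasts 1/12 s, in which the tool goes at most 41.7 mm and 7.16 degrees, less where a joint would pass 70% of its speed; a pose out of reach is approached as far as the arm can. A call is refused whole if a number of a shift passes 4.17 or a number of a turn 7.16, either way. A call with a gripper value outside its range is refused whole. The fingers move at their own pace and stop on an object; "force" is the grip in N (left out, the last holds). Time passes only in rows, so rows that do not move let the fingers close. It gives the time, the measured TCP pose, the force and the opening at its end, in the units of the state.
- env.get_obs(): the state, without advancing time (a new reading comes with each control period).
- env.read_camera(name): name is "scene" or "side" or "wrist"; returns a dict with "img" (480x640x3 uint8, blue, green, red), "mtx" (3x3 intrinsics, pixels), "pose" (4x4, takes a point from camera to world coordinates). Camera axes: x right, y down, z forward; pixel columns grow to the right and rows downward; lengths in m; the calibration is good to about 2 mm. A picture is of the moment at which its call begins. There is no depth.
- env.sign_off(): hands the job in, once; it reports no verdict.
The state is a dict: "time_s": time; "qpos": joint angles; "joint_velocities": joint speeds; "effort": joint torques, N m; "tool_pos": TCP position; "tool_rot": TCP orientation; "force": force on the tool from outside, world axes, zero at the start; "wrist_torque": the same for the moment, N m; "grip_width": finger opening in m.
Only numpy, scipy, OpenCV 4.12 (cv2) and the standard library are available. Lean on these libraries where they do the work, as an engineer would, in place of code of your own. Each camera call takes 0.05 s, during which the arm holds its last target.

TASK

The lacquer on the pad case's lid is still soft, so pull the horn-handled hook up out of its upright holder, catch the lid's black wire bail from below with it and raise the lid to 45 degrees open. Neither gripper nor arm may touch the lid or its bail, and the bell, the A-key and the burnisher stay where they are. The lid falls shut if released: finish while holding it still at 45 degrees, with the hook in the gripper and resting on nothing but the bail.

Things in the scene. Friction and masses are not known exactly. Their poses are not given: they have to be found in the camera images.
- case: Grey metal parts case, 140 (x) by 220 (y) by 50 mm high, fixed to the bench, rows of white pads inside. Origin: centre of its underside. Its -x side (front, with the bail) faces roughly towards the robot, its +x side has the hinge. The steel cam lock on the front face near the +y end is already open and well beside the bail.
- lid (a joint): Lid opening angle (rad): 0 shut, 0.785 = 45 degrees, stop at 1.9. Hinge along the case's y axis, no spring, almost no friction: it falls shut when let go. The lid is a grey metal frame with a clear window, 145 by 224 by 6 mm, 0.25 to 0.5 kg; lifting it at the bail takes 1 to 2.5 N.
- lid_hinge (a point): Point on the hinge axis, at mid width, 72 mm to +x of the case's origin and 54 mm above the bench; its frame turns with the lid (with the lid shut its axes are the case's axes).
- lid_bail (a point): Middle of the lid's black wire bail: a round bar 8 mm thick, 90 mm long, parallel to the case's y, in the lid's plane 179 mm from the hinge axis. Lid shut: 54 mm above the bench, 37 mm in front of the case's front face, joined to the lid by a wire at each end, open space below and behind it. As the lid opens it moves up and towards the hinge on a 179 mm circle.
- holder: Dark wooden upright holder, a block 78 (x) by 44 (y) by 95 mm high on a foot plate 100 by 66 by 6 mm, fixed to the bench. Origin: centre of its underside. A slot 42 mm long (x) by 11 mm wide (y), centred 15 mm to +x of the origin, goes 85 mm deep, straight down. The hook stands in it.
- hook: Steel hook, horn handle, 190 mm long, 0.09 kg, loose, upright in the holder, axes as the holder's. Origin: underside of the foot on the shank axis; z up the shank (7x7 mm). The foot, 7 mm thick, runs along +x to x=33.5; its last 7 mm turn up to z=17, so a gap x=3.5 to 26.5, open on top, catches the bail. Handle 18x18 mm, z=112 to 190, faces square to x and y. Must rise 85 mm to leave the holder.
- hook_grip (a point): Point on the hook's handle axis 155 mm above its origin, 35 mm below the handle's top: a good place to grip.
- hook_seat (a point): Point on top of the hook's foot in the middle of the gap, where the underside of the bail should sit: 15 mm to +x of the hook's origin and 7 mm above it.
- bell: Bystander: grenadilla clarinet bell, nearly black, standing on its 80 mm wide rim, 105 mm high. Origin: centre of its underside.
- a_key: Bystander: small chrome A-key, 70 mm long, 6 mm high, lying flat on the bench in front of the case and to its -y side. Origin: its middle, on the bench.
- burnisher: Bystander: horn-handled burnisher, 170 mm long, 14 mm high, lying on the bench beyond the holder. Origin: its middle, on the bench.

How it is judged:
By the outcome, as a careful person would: the job done as asked, in the order asked, and still so for the second after the job is handed in, while the arm keeps its last pose, push and grip.
It also fails if it takes over 43 s, if anything falls off the work surface, if the arm or the gripper's body presses on something with over 40 N, if the wrist force passes 120 N, or if a joint passes its speed limit or range.

## Working session

There is one attempt and no reset: what is moved stays moved. The work goes in short steps, Python scripts to look and compute and a tool call to move; the robot and the scene stay as the last step left them, time stands still between calls to the robot, and variables do not carry over. Pictures are saved under pics/ and viewed, and the job is handed in when it is done.

Besides the shell and the picture viewer there is one more tool, called after "Call:" in YAML: its name, and indented under it one key for each argument. drive_tool: Moves the arm, as the interface text tells. Its arguments: {"type":"object","properties":{"commands":{"type":"array"},"force":{"type":"number"}},"required":["commands"]}

```bash
mkdir -p pics; ls
cat > h.py <<'E'
import numpy as np, cv2, sys
from cell import env
def snap(name,fn):
    c=env.read_camera(name); cv2.imwrite(f'pics/{fn}.png',c['img']); np.savez(f'pics/{fn}.npz',mtx=c['mtx'],pose=c['pose']); return c
def ray(fn,u,v):
    c=np.load(f'pics/{fn}.npz'); d=np.linalg.inv(c['mtx'])@[u,v,1]; return c['pose'][:3,3],c['pose'][:3,:3]@d
def atz(fn,u,v,z):
    o,d=ray(fn,u,v); return o+d*(z-o[2])/d[2]
def tri(obs):
    A=np.zeros((3,3));b=np.zeros(3)
    for fn,u,v in obs:
        o,d=ray(fn,u,v); d=d/np.linalg.norm(d); P=np.eye(3)-np.outer(d,d); A+=P;b+=P@o
    x=np.linalg.solve(A,b)
    return x,[proj(f,x)-[u,v] for f,u,v in obs]
def proj(fn,p):
    c=np.load(f'pics/{fn}.npz'); T=np.linalg.inv(c['pose']); q=c['mtx']@(T[:3,:3]@p+T[:3,3]); return q[:2]/q[2]
E
python3 - <<'E'
from h import *
for n in ('scene','side','wrist'): snap(n,n+'0')
for k,v in env.get_obs().items(): print(k,np.round(v,4))
E
```

```text
pics
time_s 0.15
qpos [71.7403 18.4302 -4.0145 83.1582  1.2929 78.5417 -3.2598]
joint_velocities [ 0.0433 -0.1037 -0.0611 -0.2293  0.16    0.0357 -0.0182]
effort [-4.00000e-04 -4.91796e+01 -4.05100e-01 -3.12876e+01 -6.37000e-02
  4.05000e-02  1.00000e-04]
tool_pos [ 0.2122 -0.6141  0.2914]
tool_rot [-1.79915e+02  3.30000e-03  1.90679e+01]
force [ 0.2096 -0.1771  0.1996]
wrist_torque [-0.0112 -0.0376  0.009 ]
grip_width 0.0869
```

View pics/scene0.png

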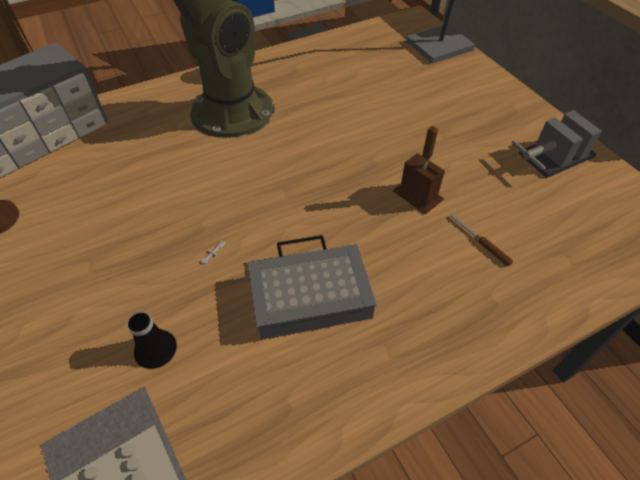

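View pics/side0.png

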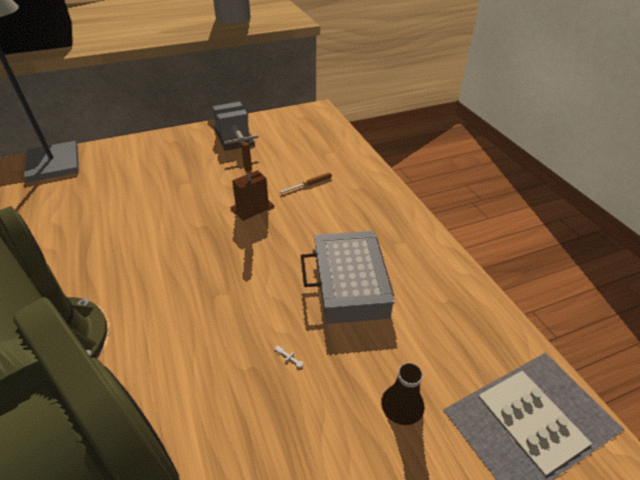

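View pics/wrist0.png

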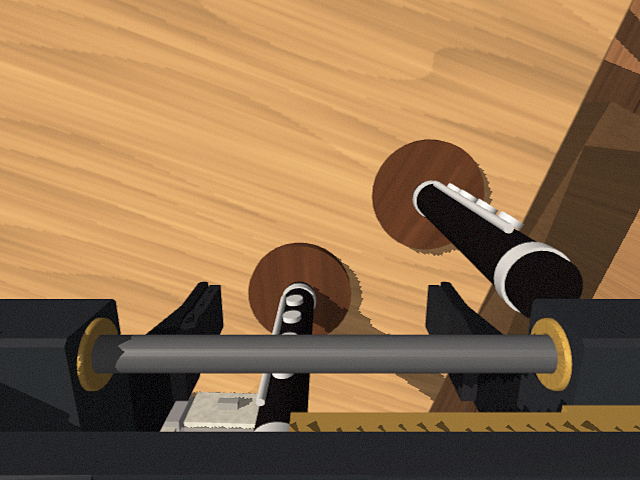

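Run:
```python
import cv2
a=cv2.imread('pics/scene0.png');b=cv2.imread('pics/side0.png')
def crop(i,x0,y0,x1,y1,k,f): cv2.imwrite(f'pics/{f}.png',cv2.resize(i[y0:y1,x0:x1],None,fx=k,fy=k,interpolation=cv2.INTER_CUBIC))
crop(a,380,120,480,220,6,'c1');crop(a,230,220,390,340,5,'c2');crop(b,220,120,320,220,6,'c3');crop(b,290,220,410,340,5,'c4')
```

```text
(no output)
```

View pics/c1.png

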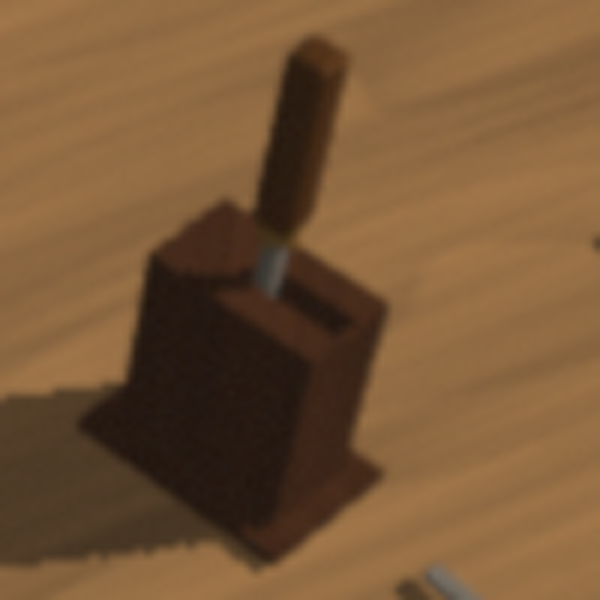

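View pics/c2.png

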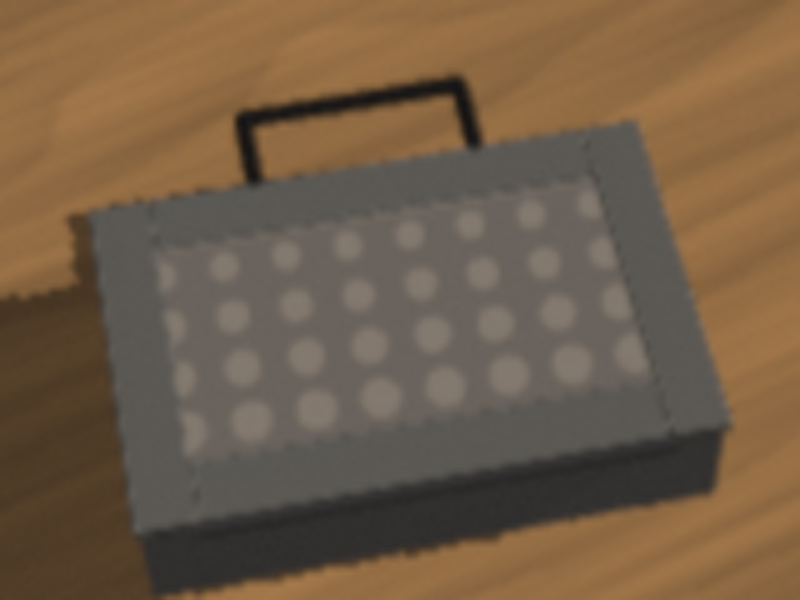

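View pics/c3.png

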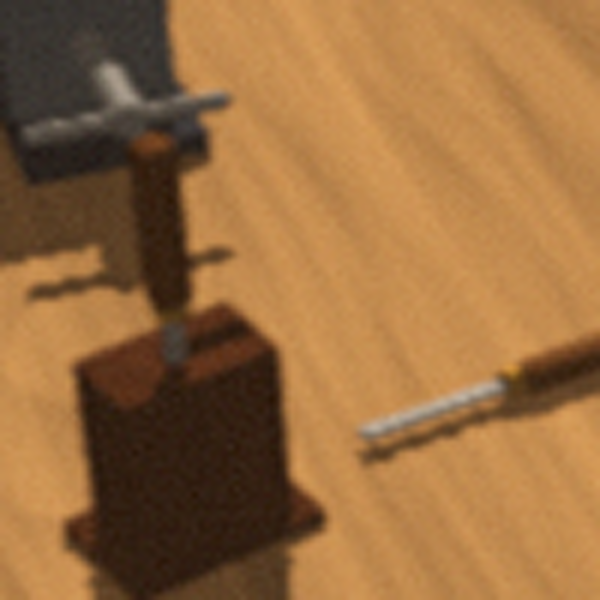

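View pics/c4.png

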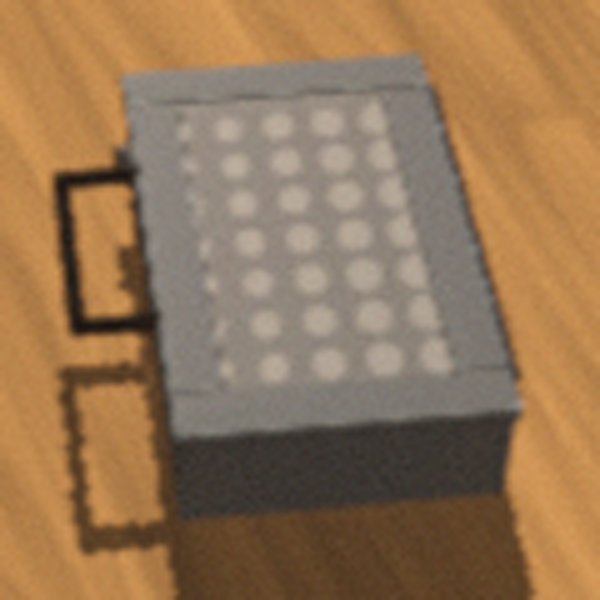

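```bash
cat > fit.py <<'E'
from h import *
from scipy.optimize import least_squares
def cv(l,x0,y0,k): return [(x0+(a+.5)/k-.5,y0+(b+.5)/k-.5) for a,b in l]
def fit(obs,init):
    def P(p,m): c,s=np.cos(p[2]),np.sin(p[2]); return np.array([p[0]+c*m[0]-s*m[1],p[1]+s*m[0]+c*m[1],m[2]])
    f=lambda p:np.concatenate([proj(fn,P(p,np.array(m)))-uv for fn,uv,m in obs])
    r=least_squares(f,init,loss='soft_l1'); print(np.round(r.x[:2],4),np.degrees(r.x[2])); print(np.round(f(r.x).reshape(-1,2),1).tolist()); return r.x
c=[(-.0735,-.112,.057),(-.0735,.112,.057),(.0725,.112,.057),(.0725,-.112,.057),(-.107,-.045,.054),(-.107,.045,.054)]
s=cv([(90,212),(638,122),(730,428),(138,532),(244,119),(459,86)],230,220,5)
t=cv([(178,440),(123,73),(420,56),(520,408),(78,325),(67,181)],290,220,5)
C=[('scene0',a,m) for a,m in zip(s,c)]+[('side0',a,m) for a,m in zip(t,c)]
case=fit(C,[.6,-.1,0])
h=[(-.039,.022,.095),(.039,.022,.095),(.039,-.022,.095),(-.039,-.022,.095)]
s=cv([(228,202),(388,305),(315,362),(150,258)],380,120,6); t=cv([(78,372),(225,305),(278,350),(128,408)],220,120,6)
hold=fit([('scene0',a,m) for a,m in zip(s,h)]+[('side0',a,m) for a,m in zip(t,h)],[.4,.3,.7])
print('handle top',tri([('scene0',)+cv([(322,52)],380,120,6)[0],('side0',)+cv([(155,143)],220,120,6)[0]]))
E
python3 fit.py
```

```text
[ 0.6361 -0.0802] -16.0380753904682
[[-0.4, -0.7], [-0.1, -0.6], [0.8, -0.4], [-1.2, 0.4], [-0.0, 0.3], [0.2, -0.0], [-0.5, -0.4], [-0.1, -0.4], [0.8, -0.9], [1.5, 0.4], [0.3, 0.3], [-0.8, -0.4]]
[0.5038 0.2697] 16.298923474328614
[[-0.8, -0.3], [0.3, 0.0], [-0.1, 0.5], [-0.5, -0.3], [-0.7, -1.6], [0.4, -0.9], [0.7, -0.8], [-0.1, 0.5]]
handle top (array([0.50379463, 0.27045901, 0.19971453]), [array([-0.16451103,  0.40579557]), array([-0.18978691, -0.30784078])])
```

```bash
cat > sim.py <<'E'
from h import *
from scipy.spatial.transform import Rotation as Ro
def cur():
    o=env.get_obs(); return np.array(o['tool_pos']),Ro.from_euler('xyz',o['tool_rot'],degrees=True)
def sim(rows,p,R):
    L=[p]
    for r in rows:
        p=p+R.apply(np.array(r[:3])/100); R=R*Ro.from_rotvec(r[3:6],degrees=True); L.append(p)
    return p,R,np.array(L)
E
python3 - <<'E'
from sim import *
from scipy.optimize import fsolve
p,R=cur(); N=29; w=-87.3/N
f=lambda ab: sim([[ab[0],ab[1],0,0,0,w]]*N,p,R)[0][:2]-[.5038,.2700]
ab=fsolve(f,[4,0]);print(ab,w)
for rows in ([[3.6,.1,-.1,0,0,-3]]*29,[list(np.round(ab,2))+[0,0,0,-3.01]]*29):
  q,Q,L=sim(rows,p,R);print(q,Q.as_euler('xyz',degrees=True),np.hypot(L[:,0],L[:,1]).min(),np.round(L[::5],2).tolist())
E
```

```text
[ 3.48281886 -0.64755063] -3.0103448275862066
[0.69320248 0.2016992  0.32127681] [-1.79992248e+02 -8.46973314e-02  1.06067847e+02] 0.6496843024298959 [[0.21, -0.61, 0.29], [0.38, -0.54, 0.3], [0.52, -0.43, 0.3], [0.62, -0.29, 0.31], [0.69, -0.12, 0.31], [0.71, 0.06, 0.32]]
[0.50296034 0.26965663 0.29247333] [-1.79992677e+02 -8.47354829e-02  1.06357847e+02] 0.5664401441084481 [[0.21, -0.61, 0.29], [0.36, -0.51, 0.29], [0.47, -0.37, 0.29], [0.54, -0.21, 0.29], [0.57, -0.04, 0.29], [0.55, 0.14, 0.29]]
```

Call:
drive_tool:
  commands:
    - [3.48,-0.65,-0.1,0,0,-3,1]
    - [3.48,-0.65,-0.1,0,0,-3,1]
    - [3.48,-0.65,-0.1,0,0,-3,1]
    - [3.48,-0.65,-0.1,0,0,-3,1]
    - [3.48,-0.65,-0.1,0,0,-3,1]
    - [3.48,-0.65,-0.1,0,0,-3,1]
    - [3.48,-0.65,-0.1,0,0,-3,1]
    - [3.48,-0.65,-0.1,0,0,-3,1]
    - [3.48,-0.65,-0.1,0,0,-3,1]
    - [3.48,-0.65,-0.1,0,0,-3,1]
    - [3.48,-0.65,0,0,0,-3,1]
    - [3.48,-0.65,0,0,0,-3,1]
    - [3.48,-0.65,0,0,0,-3,1]
    - [3.48,-0.65,0,0,0,-3,1]
    - [3.48,-0.65,0,0,0,-3,1]
    - [3.48,-0.65,0,0,0,-3,1]
    - [3.48,-0.65,0,0,0,-3,1]
    - [3.48,-0.65,0,0,0,-3,1]
    - [3.48,-0.65,0,0,0,-3,1]
    - [3.48,-0.65,0,0,0,-3,1]

```text
time_s: 1.82
tool_pos: [0.5692, -0.0383, 0.302]
tool_rot: [-180.0, 0.0, 79.2]
force: [1.3, -0.2, -0.8]
grip_width: 0.0871
```

Call:
drive_tool:
  commands:
    - [3.48,-0.65,0,0,0,-3,1]
    - [3.48,-0.65,0,0,0,-3,1]
    - [3.48,-0.65,0,0,0,-3,1]
    - [3.48,-0.65,0,0,0,-3,1]
    - [3.48,-0.65,0,0,0,-3,1]
    - [3.48,-0.65,0,0,0,-3,1]
    - [3.0,-0.5,0,0,0,-3,1]
    - [0,0,0,0,0,0,1]
    - [0,0,0,0,0,0,1]
    - [0,0,0,0,0,0,1]

```text
time_s: 2.65
tool_pos: [0.5344, 0.1982, 0.3019]
tool_rot: [-180.0, 0.1, 100.0]
force: [-0.3, -0.7, 0.0]
grip_width: 0.0869
```

```bash
cat > to.py <<'E'
from sim import *
# to.py x y z roll... prints shift in tool axes (cm) and turn to target (pointing down, yaw)
x,y,z,yaw=map(float,sys.argv[1:5])
p,R=cur(); T=Ro.from_euler('xyz',[180,0,yaw],degrees=True)
print('pos',np.round(p,4),'rpy',np.round(R.as_euler('xyz',degrees=True),2))
print('shift cm',np.round(R.inv().apply(np.array([x,y,z])-p)*100,2),'turn',np.round((R.inv()*T).as_rotvec(degrees=True),2))
o=env.get_obs();print(o['time_s'],np.round(o['force'],2),o['grip_width'],np.round(o['qpos'],1))
E
python3 to.py .5038 .27 .216 106.3; python3 -c "
from h import *
for n in ('scene','side','wrist'): snap(n,n+'1')"
```

```text
pos [0.5344 0.1982 0.3019] rpy [-1.7998e+02  6.0000e-02  1.0002e+02]
shift cm [ 7.61 -1.76  8.58] turn [-0.03  0.06 -6.28]
2.65 [-0.29 -0.68  0.02] 0.08694667770101364 [ 16.3  12.7 -45.3  92.7   9.2  78.4 -20.1]
```

Call:
drive_tool:
  commands:
    - [2.5,-0.6,0.5,0,0,-2.1,1]
    - [2.5,-0.6,0.5,0,0,-2.1,1]
    - [2.6,-0.5,0.5,0,0,-2.1,1]
    - [0,0,0,0,0,0,1]
    - [0,0,0,0,0,0,1]

```text
time_s: 3.22
tool_pos: [0.5009, 0.2704, 0.287]
tool_rot: [-180.0, -0.0, 106.5]
force: [0.3, 0.1, 0.3]
grip_width: 0.0871
```

```bash
python3 to.py .5038 .27 .216 106.3; python3 -c "
from h import *
for n in ('scene','side','wrist'): snap(n,n+'2')"
```

```text
pos [0.5009 0.2704 0.287 ] rpy [-179.97   -0.    106.46]
shift cm [-0.12  0.27  7.1 ] turn [-0.03 -0.    0.16]
3.2167 [0.28 0.13 0.28] 0.08706120304736356 [ 10.9  13.9 -48.5  94.   10.6  77.  -22.7]
```

View pics/wrist2.png

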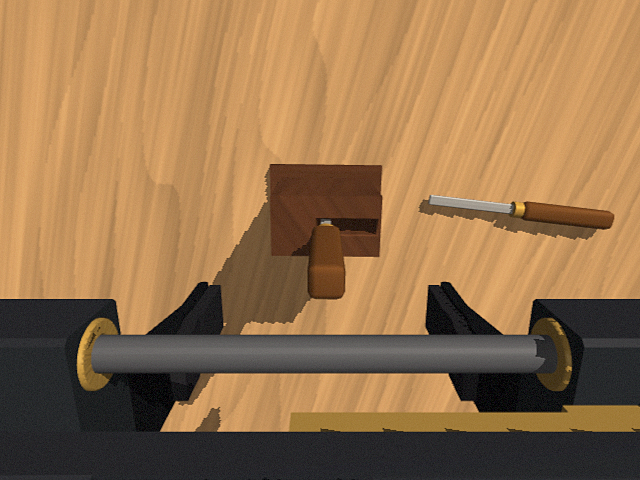

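View pics/scene2.png

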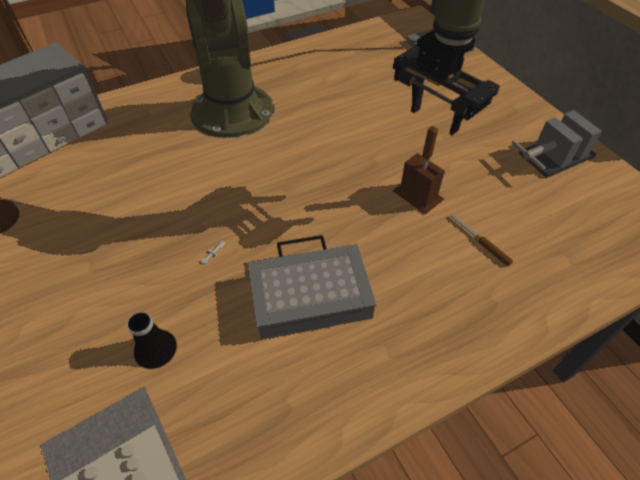

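Run:
```python
from h import *
print(atz('wrist2',326,281,.2), atz('wrist2',272,165,.006),atz('wrist2',381,166,.006))
d=atz('wrist2',381,166,.006)-atz('wrist2',272,165,.006);print(np.degrees(np.arctan2(d[1],d[0])),np.linalg.norm(d))
```

```text
[0.50272532 0.27184317 0.2       ] [0.44904694 0.28841224 0.006     ] [0.54200768 0.31454337 0.006     ]
15.700599352103852 0.09656362915177093
```

Call:
drive_tool:
  commands:
    - [-0.1,0.3,1.8,0,0,0.2,1]
    - [0,0,1.8,0,0,0,1]
    - [0,0,1.8,0,0,0,1]
    - [0,0,1.7,0,0,0,1]
    - [0,0,0,0,0,0,1]
    - [0,0,0,0,0,0,1]

```text
time_s: 3.87
tool_pos: [0.5051, 0.2682, 0.2157]
tool_rot: [-179.9, 0.0, 106.0]
force: [-0.4, 0.7, -0.4]
grip_width: 0.0873
```

```bash
python3 to.py .5038 .27 .216 106.3; python3 -c "
from h import *
for n in ('scene','side','wrist'): snap(n,n+'3')"
```

```text
pos [0.5051 0.2682 0.2157] rpy [-1.7991e+02  3.0000e-02  1.0604e+02]
shift cm [ 0.21 -0.08 -0.03] turn [-0.09  0.03 -0.26]
3.8667 [-0.39  0.66 -0.38] 0.08733297345465968 [  9.7  17.6 -47.3  98.8  13.7  69.8 -25.1]
```

View pics/wrist3.png

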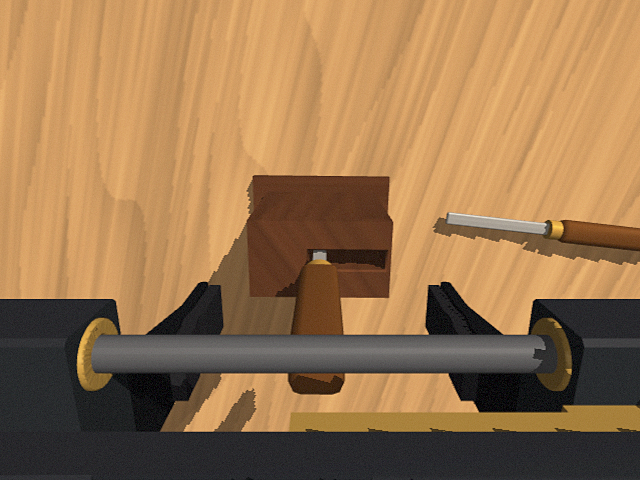

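View pics/side3.png

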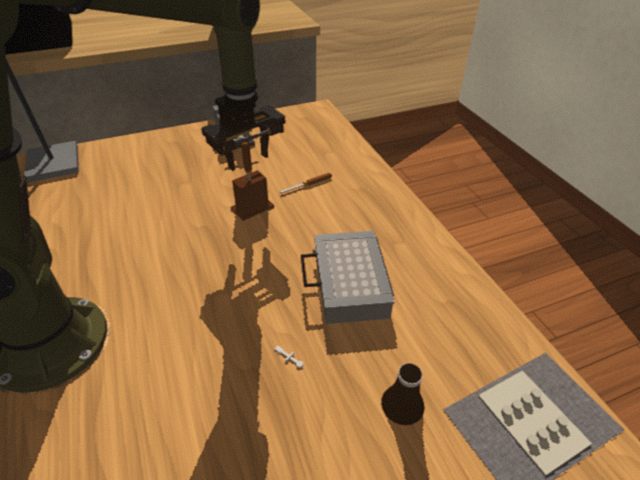

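Call:
drive_tool:
  commands:
    - [0.25,-0.15,0,0,0,-0.3,1]
    - [0,0,0,0,0,0,1]
    - [0,0,0,0,0,0,0]
    - [0,0,0,0,0,0,0]
    - [0,0,0,0,0,0,0]
    - [0,0,0,0,0,0,0]
    - [0,0,0,0,0,0,0]
    - [0,0,0,0,0,0,0]
    - [0,0,0,0,0,0,0]
    - [0,0,0,0,0,0,0]
    - [0,0,0,0,0,0,0]
    - [0,0,0,0,0,0,0]
  force: 35

```text
time_s: 5.02
tool_pos: [0.5025, 0.2717, 0.2162]
tool_rot: [-180.0, 0.0, 106.5]
force: [0.5, -0.0, -0.8]
grip_width: 0.0279
```

```bash
python3 to.py .5038 .27 .216 106.3; python3 -c "
from h import *
for n in ('wrist',): snap(n,n+'4')"
```

```text
pos [0.5025 0.2717 0.2162] rpy [-180.      0.    106.47]
shift cm [-0.2   0.07  0.02] turn [-0.    0.    0.17]
5.0167 [ 0.54 -0.05 -0.81] 0.027943241751572857 [  9.5  17.5 -47.5  98.9  13.7  69.7 -25. ]
```

View pics/wrist4.png

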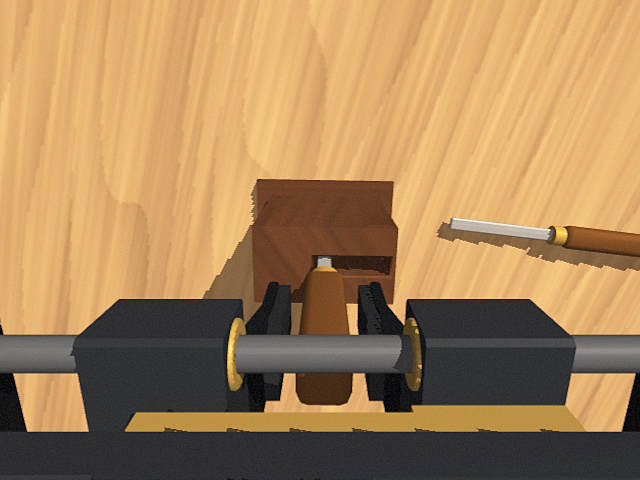

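Call:
drive_tool:
  commands:
    - [0,0,0,0,0,0,0]
    - [0,0,0,0,0,0,0]
    - [0,0,0,0,0,0,0]
    - [0,0,0,0,0,0,0]
    - [0,0,0,0,0,0,0]

```text
time_s: 5.48
tool_pos: [0.5026, 0.2716, 0.2162]
tool_rot: [180.0, 0.0, 106.5]
force: [-0.2, -0.1, -0.6]
grip_width: 0.0175
```

```bash
python3 to.py .5038 .27 .216 106.3; python3 -c "
from h import *
for n in ('wrist','scene','side'): snap(n,n+'5')"
```

```text
pos [0.5026 0.2716 0.2162] rpy [1.8000e+02 1.0000e-02 1.0647e+02]
shift cm [-0.19  0.07  0.02] turn [0.   0.01 0.17]
5.4833 [-0.23 -0.07 -0.64] 0.017500399010139223 [  9.5  17.5 -47.5  98.9  13.7  69.7 -25. ]
```

View pics/wrist5.png

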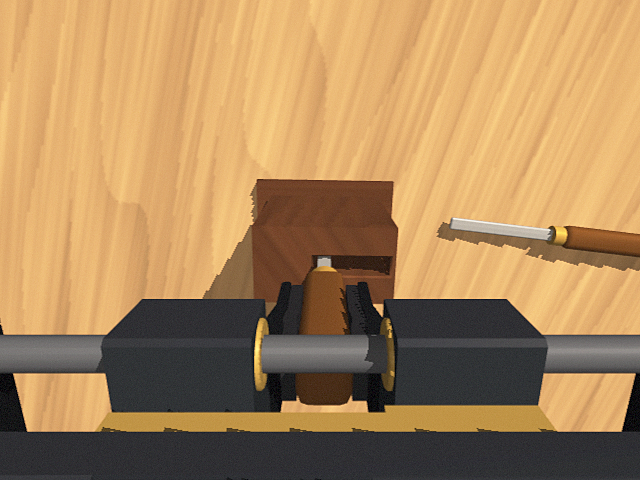

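Call:
drive_tool:
  commands:
    - [0,0,-0.5,0,0,0,0]
    - [0,0,-1,0,0,0,0]
    - [0,0,-1,0,0,0,0]
    - [0,0,-1,0,0,0,0]
    - [0,0,-1,0,0,0,0]
    - [0,0,-1,0,0,0,0]
    - [0,0,-1,0,0,0,0]
    - [0,0,-1,0,0,0,0]
    - [0,0,-1,0,0,0,0]
    - [0,0,-1,0,0,0,0]
    - [0,0,-1,0,0,0,0]
    - [0,0,-1,0,0,0,0]
    - [0,0,0,0,0,0,0]

```text
time_s: 6.72
tool_pos: [0.5032, 0.2723, 0.3337]
tool_rot: [179.8, -0.0, 106.5]
force: [0.8, 0.9, -1.5]
grip_width: 0.0182
```

```bash
python3 to.py .5026 .2716 .326 106.47; python3 -c "
from h import *
for n in ('wrist','scene','side'): snap(n,n+'6')"
```

```text
pos [0.5032 0.2723 0.3337] rpy [ 1.7981e+02 -2.0000e-02  1.0647e+02]
shift cm [-0.05 -0.08  0.77] turn [ 0.19 -0.02 -0.  ]
6.7167 [ 0.79  0.9  -1.47] 0.01815650728705645 [ 11.1  12.7 -48.8  89.7   9.6  81.8 -21.9]
```

View pics/scene6.png

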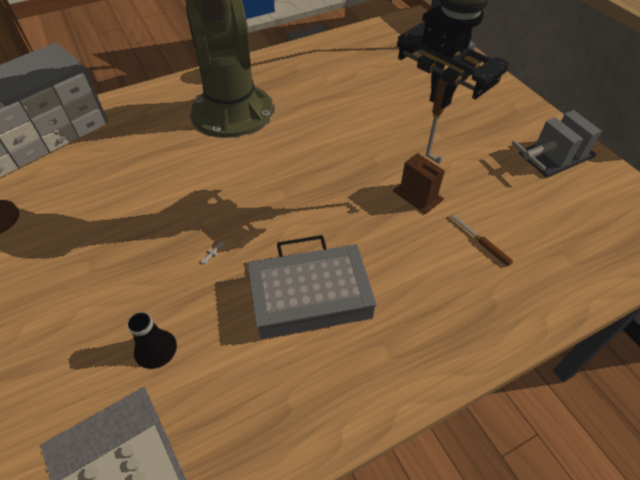

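View pics/wrist6.png

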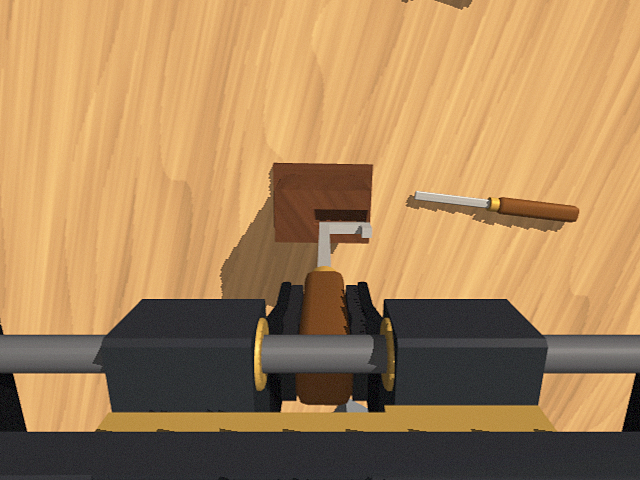

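Run:
```python
from sim import *
from scipy.optimize import fsolve
print('akey',atz('scene0',213,252,.003))
p,R=cur(); N=16; w=32.5/N
f=lambda ab: sim([[ab[0],ab[1],0,0,0,w]]*N,p,R)[0][:2]-[.4756,-.0341]
ab=fsolve(f,[-2,0]);print(ab,w)
q,Q,L=sim([list(np.round(ab,2))+[0,0,0,2.03]]*N,p,R);print(q,Q.as_euler('xyz',degrees=True),np.hypot(L[:,0],L[:,1]).min(),np.round(L[::4],2).tolist())
```

```text
akey [ 0.43948957 -0.21461668  0.003     ]
[-1.93209899 -0.21167453] 2.03125
[ 0.47590669 -0.0337724   0.33102685] [-1.79980771e+02  2.72458772e-02  7.39883420e+01] 0.4771034991213733 [[0.5, 0.27, 0.33], [0.51, 0.19, 0.33], [0.51, 0.12, 0.33], [0.5, 0.04, 0.33], [0.48, -0.03, 0.33]]
```

Call:
drive_tool:
  commands:
    - [-1.0,-0.1,0,0,0,1,0]
    - [-1.93,-0.21,0,0,0,2.03,0]
    - [-1.93,-0.21,0,0,0,2.03,0]
    - [-1.93,-0.21,0,0,0,2.03,0]
    - [-1.93,-0.21,0,0,0,2.03,0]
    - [-1.93,-0.21,0,0,0,2.03,0]
    - [-1.93,-0.21,0,0,0,2.03,0]
    - [-1.93,-0.21,0,0,0,2.03,0]
    - [-1.93,-0.21,0,0,0,2.03,0]
    - [-1.93,-0.21,0,0,0,2.03,0]
    - [-1.93,-0.21,0,0,0,2.03,0]
    - [-1.93,-0.21,0,0,0,2.03,0]
    - [-1.93,-0.21,0,0,0,2.03,0]
    - [-1.93,-0.21,0,0,0,2.03,0]
    - [-1.93,-0.21,0,0,0,2.03,0]
    - [-1.93,-0.21,0,0,0,2.03,0]
    - [-0.9,-0.1,0,0,0,1,0]
    - [0,0,0,0,0,0,0]
    - [0,0,0,0,0,0,0]

```text
time_s: 8.45
tool_pos: [0.4762, -0.0333, 0.3313]
tool_rot: [180.0, -0.0, 74.0]
force: [-0.2, 0.3, -0.1]
grip_width: 0.0179
```

```bash
python3 to.py .4756 -.0341 .224 73.96; python3 -c "
from h import *
for n in ('wrist','scene','side'): snap(n,n+'7')"
```

```text
pos [ 0.4762 -0.0333  0.3313] rpy [ 1.7999e+02 -3.0000e-02  7.3990e+01]
shift cm [-0.1  -0.04 10.73] turn [ 0.01 -0.03  0.03]
8.45 [-0.16  0.33 -0.06] 0.01791519536424792 [ 34.5  -2.9 -32.2 102.2  -1.6  80.3 -13.4]
```

View pics/scene7.png

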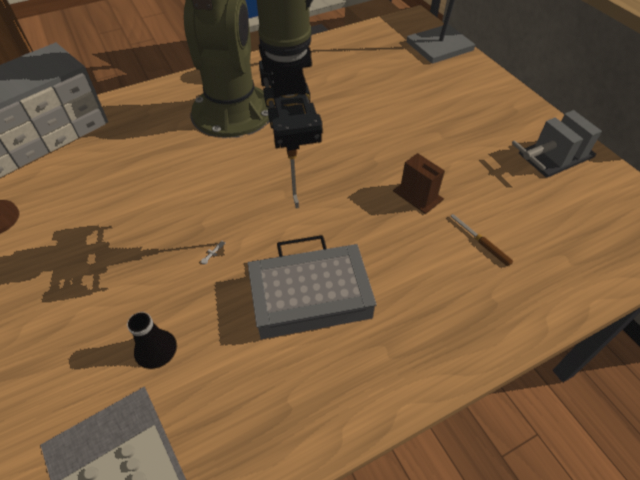

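View pics/side7.png

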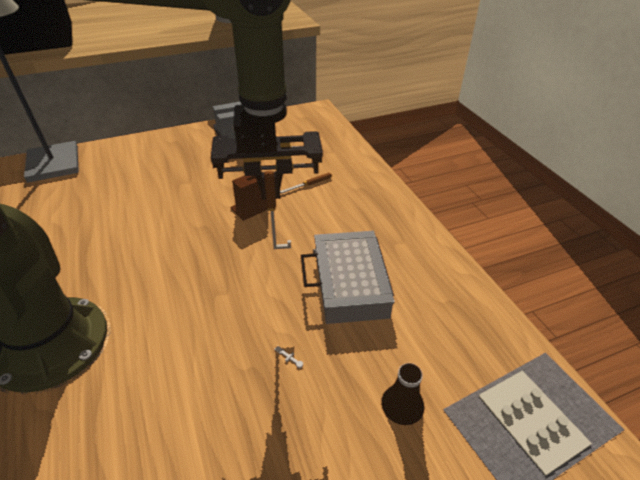

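View pics/wrist7.png

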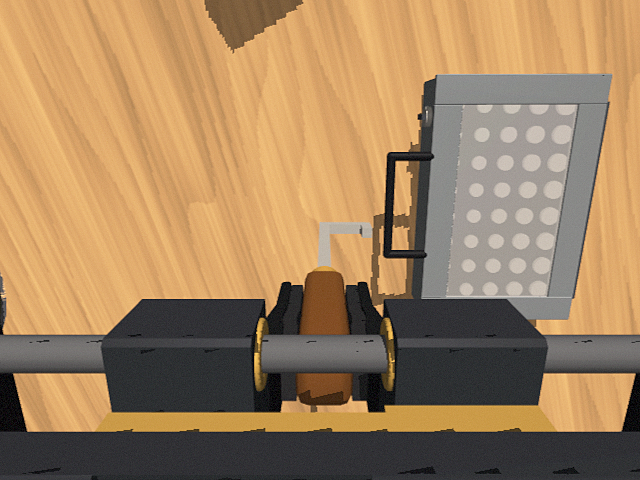

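Run:
```python
from h import *
a=atz('wrist7',392,157,.054);b=atz('wrist7',388,253,.054);print(a,b,(a+b)/2,np.linalg.norm(a-b),np.degrees(np.arctan2(*(a-b)[:2])))
p=np.array([.4762,-.0333]);u=np.array([.961,-.276])
O=np.array([*p,.1253]); U=np.array([*u,0])
for n,q in (('tip top',O+.030*U+[0,0,.017]),('heel',O-.0035*U),('tipbot',O+.0335*U)):
  print(n,[np.round(proj(f,q),1) for f in ('scene7','side7','wrist7')])
import cv2
for f,x,y in(('scene7',270,140),('side7',250,170),('wrist7',290,200)):
  i=cv2.imread(f'pics/{f}.png')[y:y+100,x:x+100]; cv2.imwrite(f'pics/{f}c.png',cv2.resize(i,None,fx=5,fy=5,interpolation=2))
i=np.hstack([cv2.imread(f'pics/{f}7c.png') for f in ('scene','side','wrist')]);cv2.imwrite('pics/c7.png',cv2.resize(i,(792,264)))
```

```text
[ 0.54580619 -0.0091484   0.054     ] [ 0.52181199 -0.09397325  0.054     ] [ 0.53380909 -0.05156083  0.054     ] 0.08815314391855876 15.794484435482312
tip top [array([296.4, 200.6]), array([288.8, 240.9]), array([365.7, 230.7])]
heel [array([293.9, 194.2]), array([273.1, 247.9]), array([318. , 224.6])]
tipbot [array([297. , 207.7]), array([290.8, 246.7]), array([368.2, 224.6])]
```

View pics/c7.png

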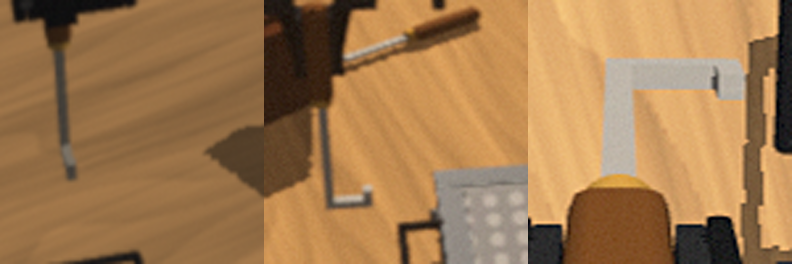

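Call:
drive_tool:
  commands:
    - [-0.1,0,0.7,0,0,0,0]
    - [0,0,1,0,0,0,0]
    - [0,0,1,0,0,0,0]
    - [0,0,1,0,0,0,0]
    - [0,0,1,0,0,0,0]
    - [0,0,1,0,0,0,0]
    - [0,0,1,0,0,0,0]
    - [0,0,1,0,0,0,0]
    - [0,0,1,0,0,0,0]
    - [0,0,1,0,0,0,0]
    - [0,0,1,0,0,0,0]
    - [0,0,0,0,0,0,0]
    - [0,0,0,0,0,0,0]

```text
time_s: 9.68
tool_pos: [0.4757, -0.0343, 0.2236]
tool_rot: [-179.9, 0.0, 74.0]
force: [-0.1, -1.1, -0.9]
grip_width: 0.0177
```

```bash
python3 to.py .5192 -.0470 .224 73.96
python3 - <<'E'
from h import *
for n in ('wrist','scene','side'): snap(n,n+'8')
i=cv2.imread('pics/side8.png')[180:300,230:390];cv2.imwrite('pics/s8.png',cv2.resize(i,None,fx=5,fy=5,interpolation=2))
E
```

```text
pos [ 0.4757 -0.0343  0.2236] rpy [-179.93    0.     74.02]
shift cm [-0.02  4.53 -0.04] turn [-0.07  0.    0.06]
9.6833 [-0.05 -1.06 -0.86] 0.017686190914071028 [ 33.8   1.5 -33.1 111.    0.9  67.8 -15.5]
```

View pics/s8.png

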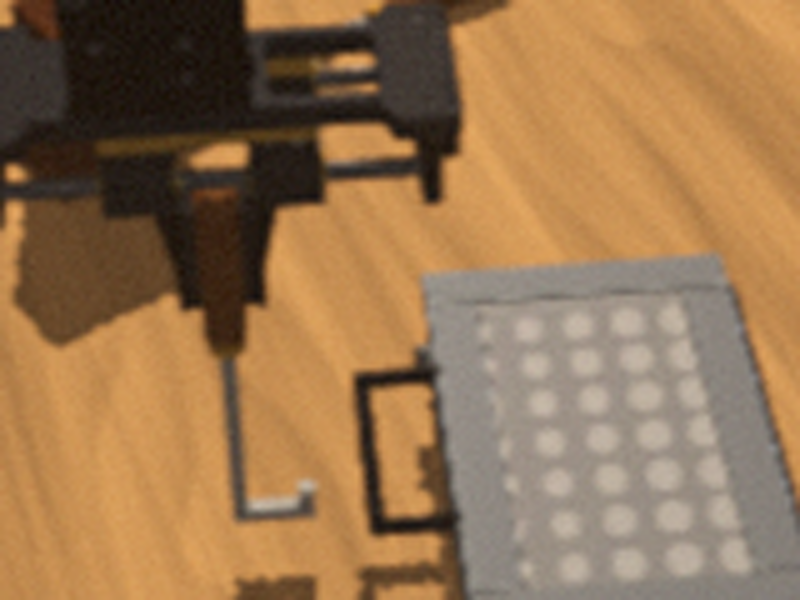

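View pics/wrist8.png

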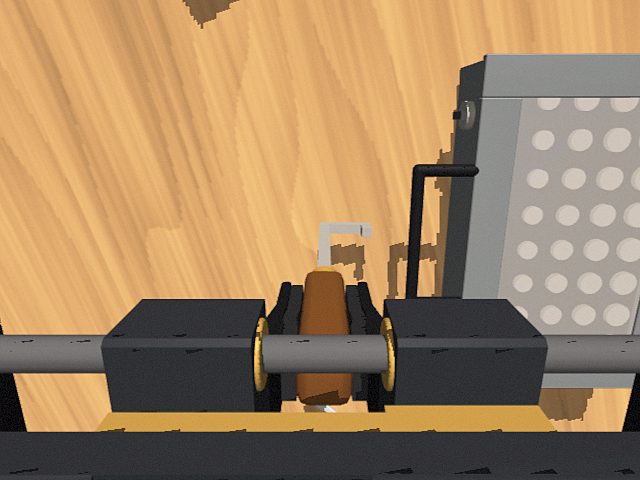

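Call:
drive_tool:
  commands:
    - [0,0.7,0,0,0,0,0]
    - [0,0.8,0,0,0,0,0]
    - [0,0.8,0,0,0,0,0]
    - [0,0.8,0,0,0,0,0]
    - [0,0.8,0,0,0,0,0]
    - [0,0.6,0,0,0,0,0]
    - [0,0,0,0,0,0,0]
    - [0,0,0,0,0,0,0]

```text
time_s: 10.5
tool_pos: [0.5194, -0.0467, 0.2239]
tool_rot: [-179.9, -0.0, 74.0]
force: [-0.8, 0.3, -0.9]
grip_width: 0.0176
```

```bash
python3 to.py .5192 -.0470 .224 73.96
python3 - <<'E'
from h import *
for n in ('wrist','scene','side'): snap(n,n+'9')
i=cv2.imread('pics/side9.png')[180:300,230:390];cv2.imwrite('pics/s9.png',cv2.resize(i,None,fx=5,fy=5,interpolation=2))
i=cv2.imread('pics/scene9.png')[160:280,220:380];cv2.imwrite('pics/sc9.png',cv2.resize(i,None,fx=5,fy=5,interpolation=2))
E
```

```text
pos [ 0.5194 -0.0467  0.2239] rpy [-1.7994e+02 -2.0000e-02  7.4020e+01]
shift cm [-0.04 -0.01 -0.01] turn [-0.06 -0.02  0.06]
10.5 [-0.75  0.28 -0.95] 0.017605570536050198 [ 32.9   7.5 -32.8 105.4   4.4  68.4 -17.2]
```

View pics/s9.png

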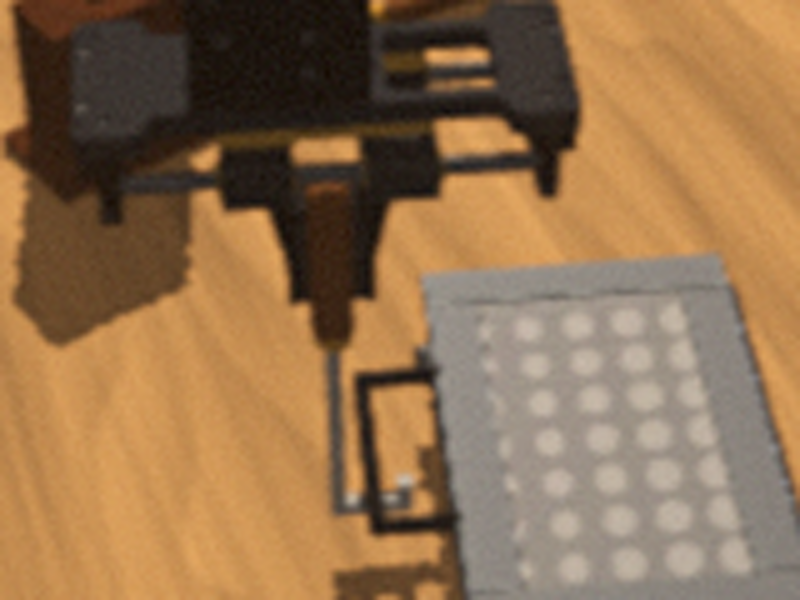

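View pics/sc9.png

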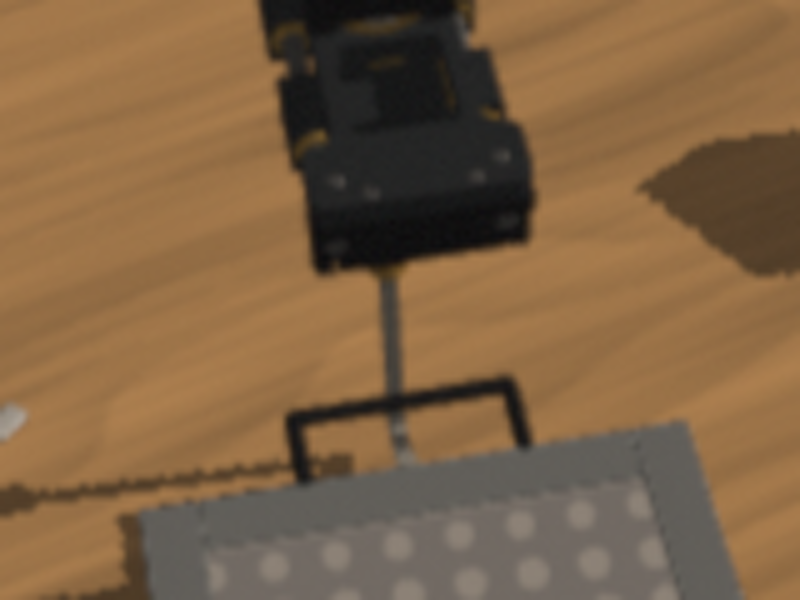

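Call:
drive_tool:
  commands:
    - [0,0,-0.6,0,0,0,0]
    - [0,0,-0.6,0,0,0,0]
    - [0,0,-0.6,0,0,0,0]
    - [0,0,-0.4,0,0,0,0]
    - [0,0,-0.3,0,0,0,0]
    - [0.0,0.03,-0.47,0,0,0,0]
    - [0,0.03,-0.47,0,0,0,0]
    - [0,0.03,-0.47,0,0,0,0]
    - [0,0.03,-0.47,0,0,0,0]
    - [0,0.03,-0.47,0,0,0,0]
    - [0,0,0,0,0,0,0]
    - [0,0,0,0,0,0,0]
    - [0,0,0,0,0,0,0]

```text
time_s: 11.73
tool_pos: [0.5208, -0.0471, 0.2726]
tool_rot: [180.0, 0.0, 74.0]
force: [0.9, 0.2, -2.7]
grip_width: 0.0178
```

```bash
python3 to.py .5206 -.0474 .2724 73.96
python3 - <<'E'
from h import *
for n in ('wrist','scene','side'): snap(n,n+'10')
i=cv2.imread('pics/side10.png')[180:300,230:390];cv2.imwrite('pics/s10.png',cv2.resize(i,None,fx=5,fy=5,interpolation=2))
E
```

```text
pos [ 0.5208 -0.0471  0.2726] rpy [179.99   0.    74.02]
shift cm [-0.03 -0.01  0.02] turn [0.01 0.   0.06]
11.7333 [ 0.88  0.24 -2.72] 0.017848295974453303 [ 33.4   5.4 -32.8 101.7   3.   73.8 -16.1]
```

View pics/s10.png

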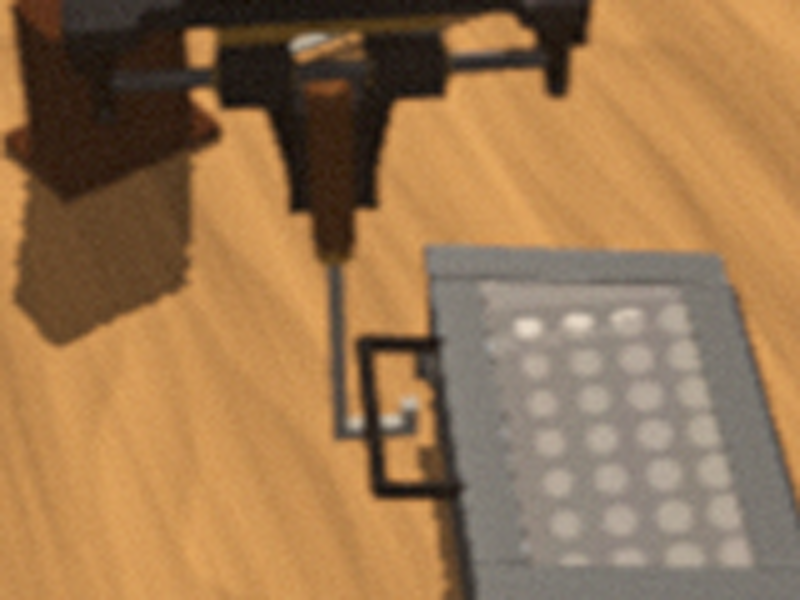

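View pics/wrist10.png

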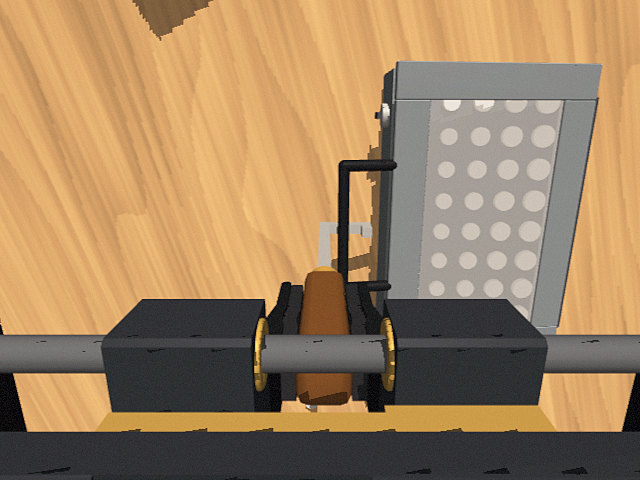

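Call:
drive_tool:
  commands:
    - [0,0.09,-0.46,0,0,0,0]
    - [0,0.09,-0.46,0,0,0,0]
    - [0,0.09,-0.46,0,0,0,0]
    - [0,0.09,-0.46,0,0,0,0]
    - [0,0.09,-0.46,0,0,0,0]
    - [0,0.15,-0.44,0,0,0,0]
    - [0,0.15,-0.44,0,0,0,0]
    - [0,0.15,-0.44,0,0,0,0]
    - [0,0.15,-0.44,0,0,0,0]
    - [0,0.15,-0.44,0,0,0,0]
    - [0,0.21,-0.42,0,0,0,0]
    - [0,0.21,-0.42,0,0,0,0]
    - [0,0.21,-0.42,0,0,0,0]
    - [0,0.21,-0.42,0,0,0,0]
    - [0,0.21,-0.42,0,0,0,0]
    - [0,0,0,0,0,0,0]
    - [0,0,0,0,0,0,0]

```text
time_s: 13.3
tool_pos: [0.5428, -0.0534, 0.339]
tool_rot: [179.9, -0.0, 74.0]
force: [0.2, -0.0, -3.0]
grip_width: 0.018
```

```bash
cat > w.py <<'E'
# target tcp for theta
import sys;from sim import *
th=np.radians(float(sys.argv[1])); B=np.array([.5336,-.0511]);u=np.array([.961,-.2763])
t=np.array([*(B+u*(.179*(1-np.cos(th))-.015)),.249+.179*np.sin(th)])
p,R=cur();print('target',t,'shift',np.round(R.inv().apply(t-p)*100,2),'pos',p,R.as_euler('xyz',degrees=True),env.get_obs()['force'])
E
python3 w.py 30; python3 w.py 45
python3 - <<'E'
from h import *
for n in ('wrist','scene','side'): snap(n,n+'11')
i=cv2.imread('pics/side11.png')[150:270,230:390];cv2.imwrite('pics/s11.png',cv2.resize(i,None,fx=5,fy=5,interpolation=2))
E
```

```text
target [ 0.54223118 -0.05358158  0.3385    ] shift [-0.03 -0.05  0.05] pos [ 0.54281691 -0.05344797  0.33897616] [ 1.79935446e+02 -8.93197069e-03  7.40125916e+01] [ 0.24449244 -0.03522448 -3.04163684]
target [ 0.5695682  -0.06144132  0.37557211] shift [-0.03  2.8  -3.66] pos [ 0.54281691 -0.05344797  0.33897616] [ 1.79935446e+02 -8.93197069e-03  7.40125916e+01] [ 0.24449244 -0.03522448 -3.04163684]
```

View pics/s11.png

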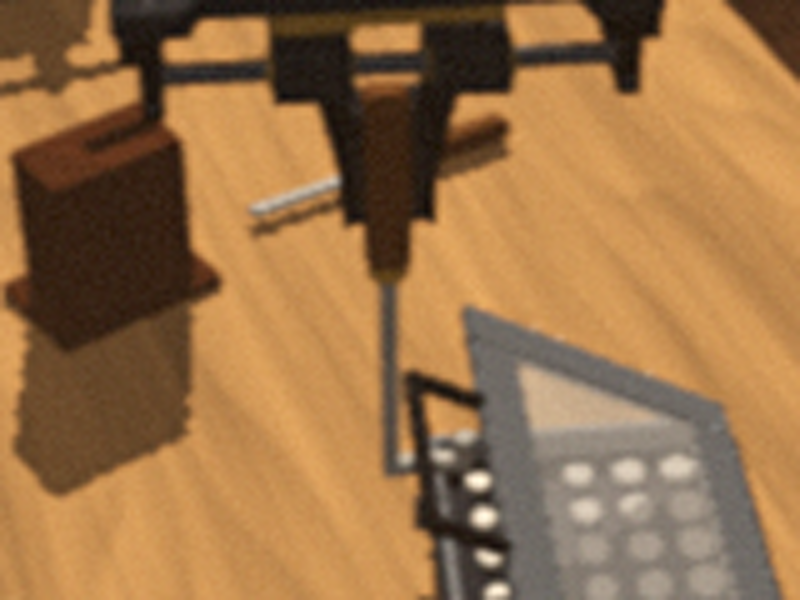

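View pics/wrist11.png

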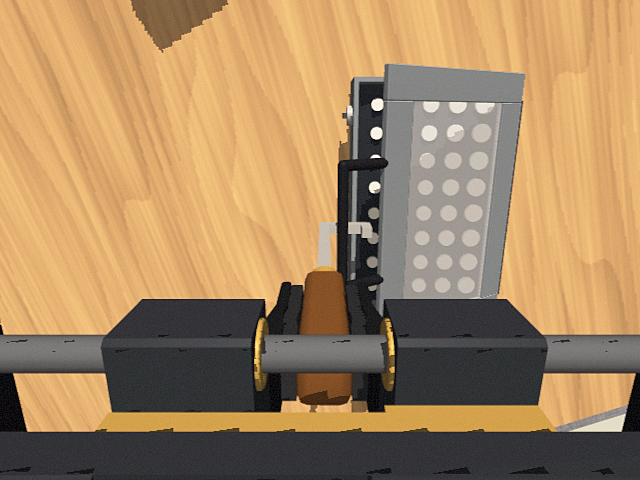

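Call:
drive_tool:
  commands:
    - [0,0.25,-0.39,0,0,0,0]
    - [0,0.25,-0.39,0,0,0,0]
    - [0,0.26,-0.39,0,0,0,0]
    - [0,0.26,-0.39,0,0,0,0]
    - [0,0.26,-0.39,0,0,0,0]
    - [0,0.3,-0.34,0,0,0,0]
    - [0,0.3,-0.34,0,0,0,0]
    - [0,0.3,-0.34,0,0,0,0]
    - [0,0.31,-0.34,0,0,0,0]
    - [0,0.31,-0.34,0,0,0,0]
    - [0,0,0,0,0,0,0]
    - [0,0,0,0,0,0,0]
    - [0,0,0,0,0,0,0]
    - [0,0,0,0,0,0,0]
    - [0,0,0,0,0,0,0]

```text
time_s: 14.7
tool_pos: [0.5693, -0.061, 0.375]
tool_rot: [180.0, 0.0, 74.0]
force: [0.5, 0.1, -2.4]
grip_width: 0.0179
```

```bash
python3 w.py 45
python3 - <<'E'
from h import *
for n in ('wrist','scene','side'): snap(n,n+'12')
i=cv2.imread('pics/side12.png')[140:260,250:410];cv2.imwrite('pics/s12.png',cv2.resize(i,None,fx=5,fy=5,interpolation=2))
i=cv2.imread('pics/scene12.png')[150:310,220:400];cv2.imwrite('pics/sc12.png',cv2.resize(i,None,fx=4,fy=3.75,interpolation=2))
# predict bail ends/lid corners for angle
u=np.array([.961,-.2763,0]);v=np.array([.2763,.961,0])
H=np.array([.6362,-.0804,0])+.072*u+[0,0,.054]
for a in (43,45,47):
  t=np.radians(a); d=-u*np.cos(t)+np.array([0,0,np.sin(t)])
  for f in('side12','scene12','wrist12'): print(a,f,[np.round(proj(f,H+.179*d+s*.045*v),1).tolist() for s in(1,-1)],[np.round(proj(f,H+.1455*d+s*.112*v+ .003*(u*np.sin(t)+np.array([0,0,np.cos(t)]))),1).tolist() for s in(1,-1)])
E
```

```text
target [ 0.5695682  -0.06144132  0.37557211] shift [-0.03  0.04 -0.06] pos [ 0.56928244 -0.06102534  0.3749926 ] [1.79991946e+02 5.51643872e-03 7.40206854e+01] [ 0.54238     0.08546611 -2.41228536]
43 side12 [[324.0, 212.6], [329.1, 241.5]] [[332.3, 200.1], [347.0, 272.4]]
43 scene12 [[326.9, 215.7], [277.6, 223.3]] [[365.8, 228.4], [243.1, 247.9]]
43 wrist12 [[338.4, 164.0], [337.1, 285.0]] [[376.9, 62.9], [367.0, 349.2]]
45 side12 [[326.1, 210.8], [331.4, 239.6]] [[333.9, 198.8], [349.0, 271.0]]
45 scene12 [[327.4, 215.9], [277.8, 223.6]] [[366.4, 228.6], [243.0, 248.3]]
45 wrist12 [[345.0, 164.7], [343.1, 287.4]] [[382.8, 62.3], [371.8, 351.5]]
47 side12 [[328.2, 209.0], [333.7, 237.9]] [[335.6, 197.4], [351.0, 269.6]]
47 scene12 [[328.0, 216.2], [278.0, 223.9]] [[367.1, 229.0], [243.0, 248.8]]
47 wrist12 [[352.1, 165.4], [349.6, 289.7]] [[389.0, 61.7], [376.7, 353.8]]
```

View pics/s12.png

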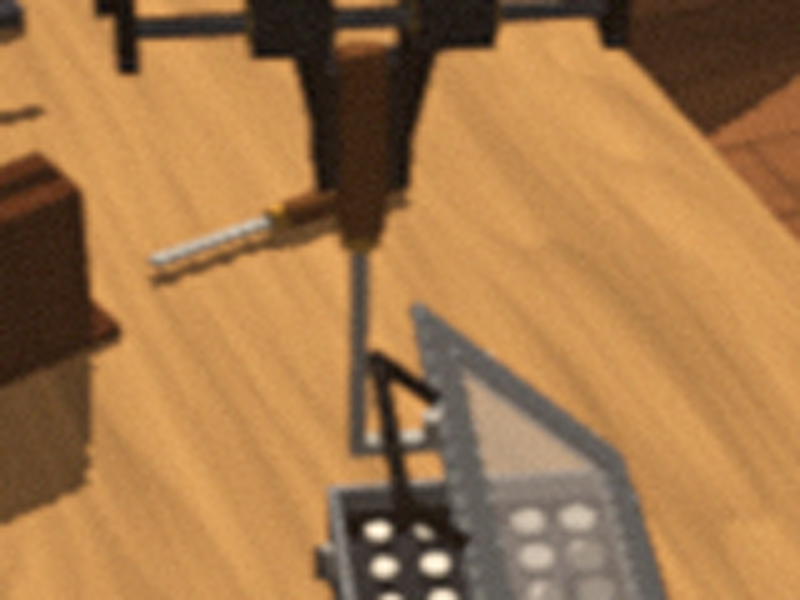

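View pics/wrist12.png

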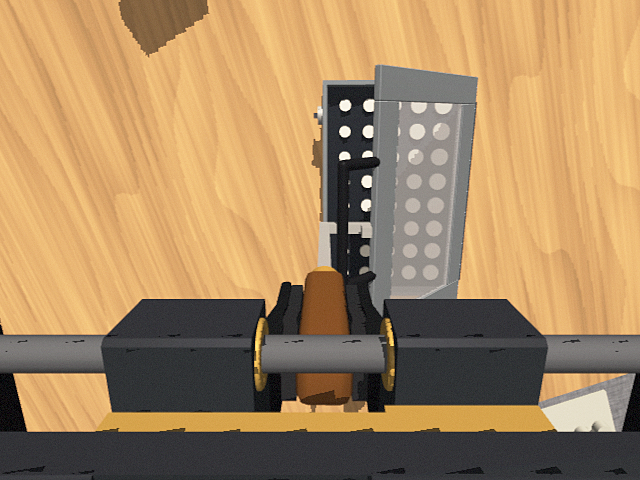

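View pics/sc12.png

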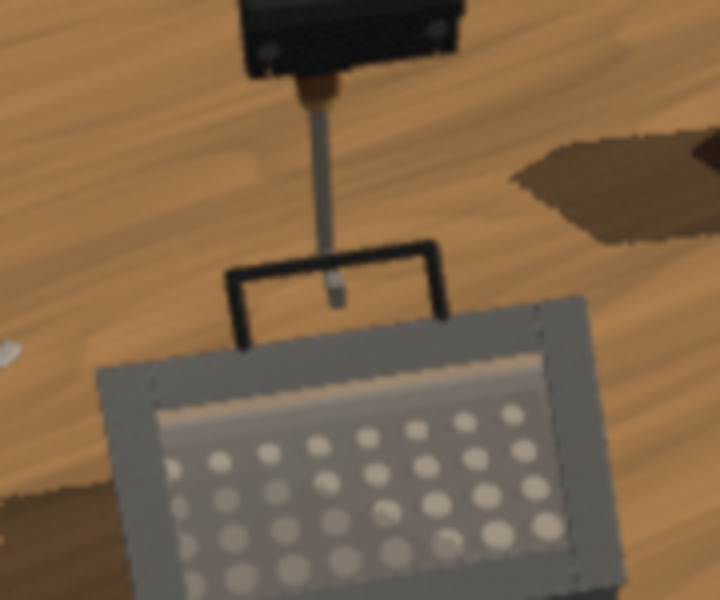

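Run:
```python
from h import *
i=cv2.imread('pics/wrist12.png')[50:200,310:490]
k=4;i=cv2.resize(i,None,fx=k,fy=k,interpolation=2)
u=np.array([.961,-.2763,0]);v=np.array([.2763,.961,0])
H=np.array([.6362,-.0804,0])+.072*u+[0,0,.054]
for a,col in ((43,(0,0,255)),(45,(0,255,0)),(47,(255,0,0))):
  t=np.radians(a); d=-u*np.cos(t)+np.array([0,0,np.sin(t)]);n=u*np.sin(t)+np.array([0,0,np.cos(t)])
  pts=[H+r*d+.112*v+s*.003*n for r,s in((.145,-1),(.145,1),(0,1))]+[H+.179*d+.045*v,H+.179*d]
  q=[tuple(int(z) for z in ((proj('wrist12',p)-[310,50]+.5)*k)) for p in pts]
  for a_,b_ in zip(q[:2],q[1:3]): cv2.line(i,a_,b_,col,1)
  cv2.line(i,q[3],q[4],col,1)
cv2.imwrite('pics/w12.png',i)
```

```text
(no output)
```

View pics/w12.png

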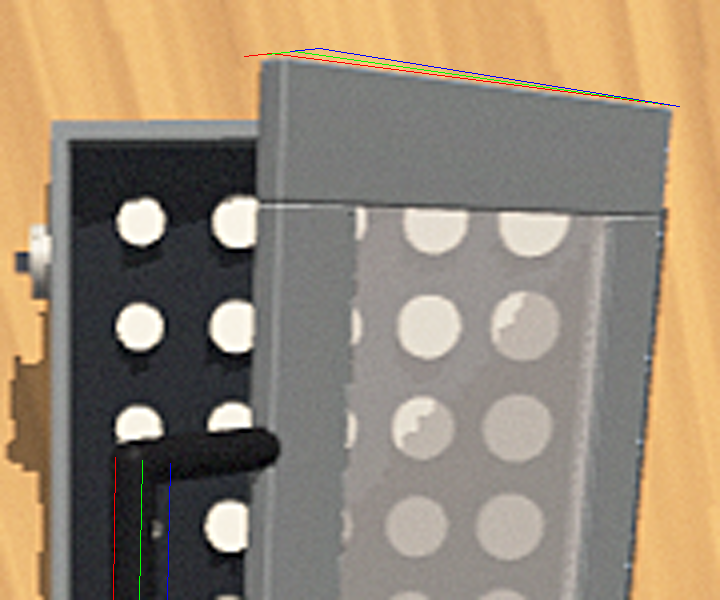

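Call:
drive_tool:
  commands:
    - [0,0.05,-0.05,0,0,0,0]
    - [0,0.05,-0.05,0,0,0,0]
    - [0,0,0,0,0,0,0]
    - [0,0,0,0,0,0,0]
    - [0,0,0,0,0,0,0]
    - [0,0,0,0,0,0,0]
    - [0,0,0,0,0,0,0]
    - [0,0,0,0,0,0,0]

```text
time_s: 15.52
tool_pos: [0.5703, -0.0613, 0.3762]
tool_rot: [180.0, 0.0, 74.0]
force: [0.8, -1.6, -3.8]
grip_width: 0.018
```

```bash
python3 w.py 45
python3 - <<'E'
from h import *
for n in ('wrist','scene','side'): snap(n,n+'13')
o=env.get_obs();print(o['time_s'],o['joint_velocities'],o['grip_width'])
E
```

```text
target [ 0.5695682  -0.06144132  0.37557211] shift [-0.03 -0.06  0.06] pos [ 0.57027604 -0.06132978  0.37621496] [1.79991073e+02 4.44425749e-03 7.40168701e+01] [ 0.78276926 -1.61662636 -3.75969665]
15.6667 [-0.12887872  0.00711086 -0.05997736 -0.05305594  0.03786589 -0.00079368
 -0.08630403] 0.01761828936998456
```

View pics/scene13.png

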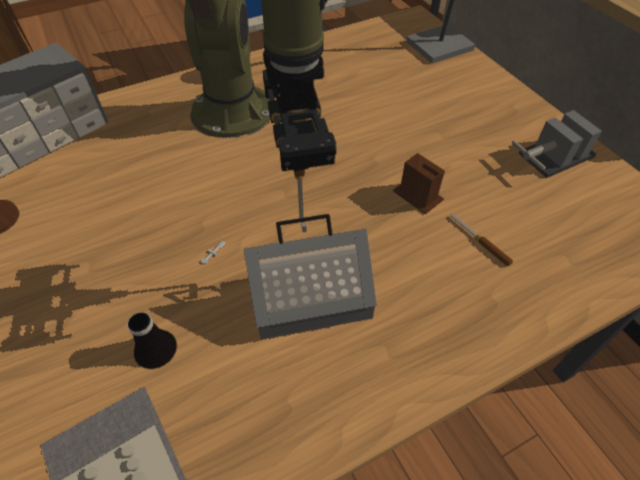

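View pics/wrist13.png

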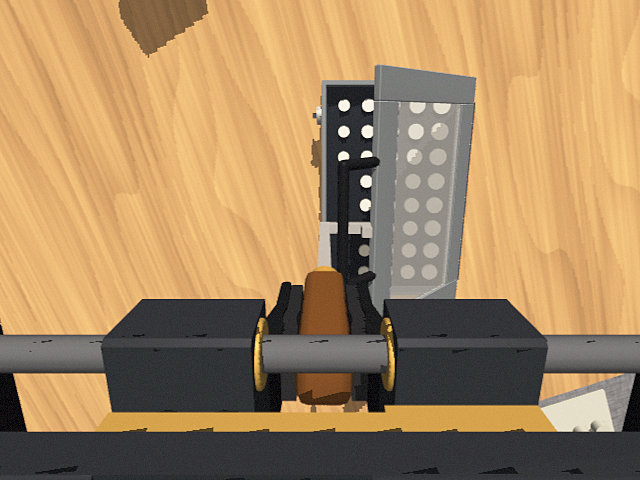

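The lid stands at about 45 degrees. In the wrist view the bail (column ~344) sits between the shank (~325) and the hook's tip (~365). The scene view shows the bell (153, 340), A-key (212, 252) and burnisher (480, 240) where they began.

Run:
```python
from h import *
env.sign_off()
o=env.get_obs();print(o['time_s'],np.round(o['force'],1),np.round(o['tool_pos'],4))
```

```text
the job is handed in; nothing more can be done
the job is handed in; nothing more can be done
```

I pulled the hook straight up out of its holder, turned it to line up with the case and caught the middle of the bail from below. I then raised the lid along its arc and handed the job in at 15.7 s, holding it there.

**Lid angle:** the final tool height gives about 45.3 degrees. Before a last nudge of about 1 mm up and 1 mm forward, the tool height gave 44.7 degrees and the picture fits 44.3 to 44.7. A first, rougher corner reading gave 43 degrees. I put that down to mistaking the lid's lower edge for its upper one. I did not fit the angle again after the nudge, so count it as 45 within about 1 degree.

**Hook and bail:** the bail sits in the middle of the hook's gap and the grip on the handle is steady at 17.6 mm. The arm was almost at rest. The downward load read between 2.4 and 3.8 N, noisy but in line with the lid and hook.

**Contact and bystanders:** the gripper stayed well above the lid and bail in every picture. The bell, A-key and burnisher look unmoved, judged by eye rather than measured.

After hand-in no more state could be read, so the final one-second hold is unchecked.

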